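Shut the till drawer and enter the sale

TASK

A sale has just been paid. Push the cash drawer fully shut with your fingertips, without slamming it and keeping your fingers out of the money tray; then lightly press the long bar key on the till's keypad well down so that the sale registers, let it come back up and move away. Press no other key, and leave everything else on and around the till where it stands; nothing is to be picked up.

Things in the scene. Friction and masses are not known exactly. Their poses are not given: they have to be found in the camera images.
- drawer (a joint): how far the cash drawer is open, in m: 0 fully shut, at most 0.11; it starts 0.04 to 0.08 open. It slides along the x axis of drawer_face, shuts towards +x, takes about 2.5 N to move, has no latch or spring and stays where it is left. Its grey plastic front is 372 mm wide, 84 mm tall (10 to 94 mm above the counter) and 18 mm thick, and when shut stands 18 mm proud of the housing's front.
- drawer_face (a point): middle of the top edge of the drawer's flat outer front face, 94 mm above the counter; moves with the drawer. x points level into the housing (the way the drawer shuts), y to the left along the front, z up
- housing: grey steel cash drawer housing, fixed, 320 (x) x 380 (y) x 100 mm tall, origin at the centre of its underside, on the counter; x points away from its open front, y left, z up. The keypad, stamp, stapler and tape roll stand on its top
- money_tray: black coin tray inside the drawer, right behind the front, its rim 22 mm below the front's top edge; origin at the drawer's underside in line with the housing's front when shut
- keypad: black till keypad, fixed on the housing's top, 130 (x) x 170 (y) x 25 mm, origin at the centre of its underside, 100 mm above the counter; x away from the drawer's front, y left. Its front edge is 29 to 47 mm behind the housing's front edge. Five white keys stand 11 mm proud of it: one long bar and four square ones
- long_key (a joint): how far the long key is pressed, in m: 0 up, 0.008 fully down. The sale registers from 0.005 on. A spring brings it back; it takes 1.5 N to start moving, 4.5 N to reach 0.005 and 6.3 N to be fully down, where it meets a hard stop
- long_key_top (a point): centre of the top of the long bar key, 24 (x) x 72 (y) mm, in the keypad's near row (keypad x -32, y -27 mm), 136 mm above the counter when up; axes as the keypad. The nearest other keys are 26 mm of clear gap away towards the far row and 35 mm to the left
- key_front (a joint): how far a square key is pressed, in m (0 up, 0.008 down); white, 24 x 24 mm, same spring as the long key, in the near row, to the left of the long key (keypad x -32, y +56 mm)
- key_left (a joint): how far a square key is pressed, in m (0 up, 0.008 down); white, 24 x 24 mm, same spring as the long key, in the far row, left (keypad x +18, y +56 mm)
- key_mid (a joint): how far a square key is pressed, in m (0 up, 0.008 down); white, 24 x 24 mm, same spring as the long key, in the far row, middle (keypad x +18, y 0 mm)
- key_right (a joint): how far a square key is pressed, in m (0 up, 0.008 down); white, 24 x 24 mm, same spring as the long key, in the far row, right (keypad x +18, y -56 mm)
- stamp: wooden rubber stamp, upright, 32 mm across and 69 mm tall, standing on the cash drawer's housing about 115 mm to the left (+y of the keypad) of the keypad's centre; loose; origin at the centre of its underside
- stapler: black stapler, about 36 x 130 x 52 mm, lying on the housing behind the keypad; loose; origin at the centre of its underside
- tape_roll: roll of clear tape lying flat, 60 mm across and 24 mm high, on the housing behind the keypad; loose; origin at the centre of its underside
- mug: white mug, 80 mm across and 90 mm tall, on the counter to one side, nearer the robot than the drawer; loose; origin at the centre of its underside
- drink_can: plain metal drink can, 66 mm across and 115 mm tall, on the counter to one side, nearer the robot than the drawer; loose; origin at the centre of its underside
- carton: small cardboard carton, 90 x 120 x 60 mm, on the counter beside the cash drawer; loose; origin at the centre of its underside
- desk_bell: steel counter bell, 84 mm across and 55 mm tall, on the counter beside the cash drawer; loose; origin at the centre of its underside

How it is judged:
On the way, in this order (a step that is already met when the one before it is completed fails the run):
1. the drawer is fully shut (within 4 mm) (value of joint drawer below 0.004 m), for 0.2 s.
2. the fingertips press the long key down (at least 5 of its 8 mm) (value of joint long_key above 0.005 m and contact force between the fingers and keypad above 0.5 N and value of joint drawer below 0.006 m), for 0.02 s.
3. the long key has come back up (value of joint long_key below 0.0015 m), for 0.1 s.
At the end, for the whole second after the job is handed in: the drawer is within 5 mm of fully shut, the long key and all others are back up (within 1.5 mm), and every loose thing is within 20 mm of where it stood (value of joint drawer below 0.005 m and value of joint each of long_key, key_front, key_left, key_mid, key_right below 0.0015 m and distance of each of stamp, stapler, tape_roll, mug, drink_can, carton, desk_bell from where it was at the start of the episode below 0.02 m); the robot touches nothing.
It fails at once if another key is pressed (more than 2 mm), or the long key before the drawer is shut (value of joint any of key_front, key_left, key_mid, key_right above 0.002 m or (value of joint long_key above 0.0025 m and value of joint drawer above 0.008 m)).
It fails at once if the keypad is pushed harder than 35 N (contact force between anything else and keypad above 35 N).
It fails at once if the drawer is slammed (faster than 0.4 m/s) (velocity of joint drawer below -0.4 m/s).
It fails at once if the fingers touch the money tray, or grip the drawer's front from inside (contact force between the fingers and money_tray above 1 N).
It fails at once if a loose thing is shifted, lifted or carried by more than 20 mm (distance of any of stamp, stapler, tape_roll, mug, drink_can, carton, desk_bell from where it was at the start of the episode above 0.02 m).
It also fails if it takes over 37 s, if anything falls off the work surface, if the arm or the gripper's body presses on something with over 40 N, if the wrist force passes 120 N, or if a joint passes its speed limit or range.

ROBOT

A 6-joint arm with a two-finger parallel gripper is mounted at the origin on the work surface. World frame = base frame: x ahead of the robot, y to its left, z up, the work surface at z = 0. Lengths are in m, angles in rad, forces in N, time in s.
With the tool pointing down it reaches from about 0.35 to 0.975 m from the base axis. Payload 4.9 kg.
Tool frame: the origin (TCP) lies at the very end of the fingers, on their centre line; the grasp point (between the pads) lies 19 mm behind it; z points along the fingers, y is the line along which they close (so a half turn about z gives the same grasp; the last joint's range is limited). The gripper opens to 85 mm and grips with 20 to 120 N. Pads are 22 mm wide; open, the fingers measure 114 mm over their backs; the gripper's body (76 mm by 85 mm) begins 54 mm behind the grasp point. The pads swing forward as they close: fully open they stand 13 mm farther back than shut.
Start: joints at [1.057, 0.053, 1.613, -0, 1.476, -0.119], TCP at [0.24, 0.577, 0.231] pointing down, gripper open.
Joint ranges: [-3.01, 3.01], [-1.01, 2.22], [0.06, 2.58], [-1.02, 4.17], [0.09, 2.62], [-3.14, 3.14]. Speed limits (rad/s): [2.57, 2.57, 3.14, 3.14, 3.14, 3.14].

INTERFACE

Orientations are given as a unit quaternion [w, x, y, z].
In Python, from plant import manip gives the robot as it stands.
- The arm moves only by the tool send_rows, never from a script. Its argument "increments" is a list of rows, each an object of numbers: "claw": the closure, from -1 (fully open) to 1 (shut); "dx", "dy", "dz": the shift along the tool's x, y, z in units of 0.5 m (1.0 is 0.5 m); "yaw": the turn about the tool's z in units of 1.5 rad (1.0 is 1.5 rad). A call has 1 to 20 rows; each row is the pose to reach, as a shift and turn from the pose commanded when the call began, along the tool's axes at that moment; what a row does not reach only later rows make up. A row lasts 1/8 s, in which the tool goes at most 62.5 mm and 10.7 degrees, less where a joint would pass 70% of its speed; a pose out of reach is approached as far as the arm can. A call with a number of a shift or a turn outside -1 to 1 is refused whole. A call with a gripper value outside its range is refused whole. The fingers move at their own pace and stop on an object; the grip force is fixed at half the most. Time passes only in rows, so rows that repeat a pose let the fingers close. It gives the time, the measured TCP pose, the force, the opening and the grip force at its end, in the units of the state.
- manip.state(): the state, without advancing time (a new reading comes with each control period).
- manip.grab_frame(name): name is "side" or "top" or "wrist"; returns the picture (400x640x3 uint8, red, green, blue); there is no depth.
- manip.camera_params(name): a dict with "camera_matrix" (3x3 intrinsics, pixels), "extrinsics" (4x4, takes a point from world to camera coordinates); the wrist camera has in their place "tool_from_camera" (4x4, takes a point from camera to tool coordinates, whose origin is the TCP and whose axes are the flange's). Camera axes: x right, y down, z forward; pixel columns grow to the right and rows downward; lengths in m; the calibration is good to about 2 mm. A picture is of the moment at which its call begins: read the wrist's pose just before it. camera_params takes no time and is no camera call.
- manip.job_done(): hands the job in; it is judged then, once.
The state is a dict: "time": time; "joint_pos": joint angles; "joint_vel": joint speeds; "joint_efforts": joint torques, N m; "tool_pos": TCP position; "tool_rot": TCP orientation; "contact_force": force on the tool from outside, world axes, zero at the start; "ft_torque": the same for the moment, N m; "gripper_width": opening from 0.0 (shut) to 1.0 (fully open); "grasp_force": force on a finger pad.
Only numpy, scipy, OpenCV 4.12 (cv2) and the standard library are available. Lean on these libraries where they do the work, as an engineer would, in place of code of your own. Each camera call takes 0.05 s, during which the arm holds its last target. There are 200 camera calls.

## Working session

There is one attempt and no reset: what is moved stays moved. The work goes in short steps, Python scripts to look and compute and a tool call to move; the robot and the scene stay as the last step left them, time stands still between calls to the robot, and variables do not carry over. Pictures are saved under pics/ and viewed, at most 10 in all, crops included, and the job is handed in when it is done.

Besides the shell and the picture viewer there is one more tool, called after "Request:" in YAML: its name, and indented under it one key for each argument. send_rows: Moves the arm, as the interface text tells. Shifts and turns lie within -1 to 1; 1 stands for 0.5 m of shift or 1.5 rad of turn. Its arguments: {"type":"object","properties":{"increments":{"type":"array","items":{"type":"object","properties":{"claw":{"type":"number"},"dx":{"type":"number"},"dy":{"type":"number"},"dz":{"type":"number"},"yaw":{"type":"number"}}}}},"required":["increments"]}

```bash
mkdir -p pics && python3 - <<'E'
from plant import manip
import cv2
for n in("side","top"):
    cv2.imwrite(f"pics/{n}0.png",manip.grab_frame(n)[:,:,::-1])
    p=manip.camera_params(n);print(n,p["camera_matrix"],p["extrinsics"])
s=manip.state();print(s["time"],s["tool_pos"],s["tool_rot"],s["contact_force"])
E
```

```text
side [[384.91990819   0.         314.09582583]
 [  0.         384.91990819 197.69599156]
 [  0.           0.           1.        ]] [[ 0.99343789 -0.11413591 -0.00735899 -0.54897447]
 [-0.07268774 -0.58037727 -0.81109723  0.13871779]
 [ 0.08830433  0.80630963 -0.58486505  1.21186406]
 [ 0.          0.          0.          1.        ]]
top [[398.72977867   0.         318.24699304]
 [  0.         398.72977867 201.82323451]
 [  0.           0.           1.        ]] [[ 0.01845073 -0.99958466  0.02213758 -0.01299781]
 [-0.98160526 -0.02231817 -0.18961279  0.55276208]
 [ 0.1900281  -0.01823187 -0.98160935  1.10601076]
 [ 0.          0.          0.          1.        ]]
0.1 [0.2401115  0.57641064 0.23019069] [-2.86128306e-04  1.96119554e-01  9.80579540e-01 -8.96344412e-04] [ 0.05171779 -0.19939866 -0.58340316]
```

View pics/top0.png

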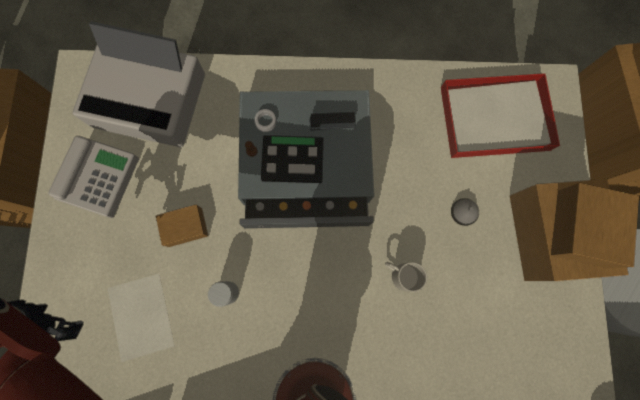

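View pics/side0.png

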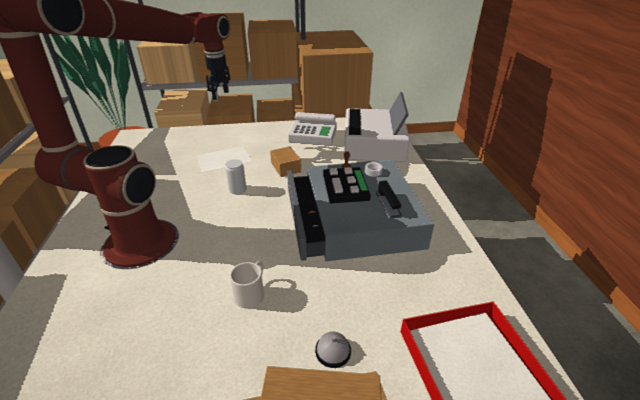

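The top view shows the drawer front at about rows 217-226, columns 241-373. The keypad is around (292,158), the long key around (302,169), the can at (222,292) and the mug at (409,277). I'll enlarge the till.

```bash
python3 - <<'E'
import cv2
a=cv2.imread("pics/top0.png")[85:235,230:385]
a=cv2.convertScaleAbs(a,alpha=1.6,beta=15)
cv2.imwrite("pics/c.png",cv2.resize(a,(620,600),interpolation=cv2.INTER_CUBIC))
E
```

```text
(no output)
```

View pics/c.png

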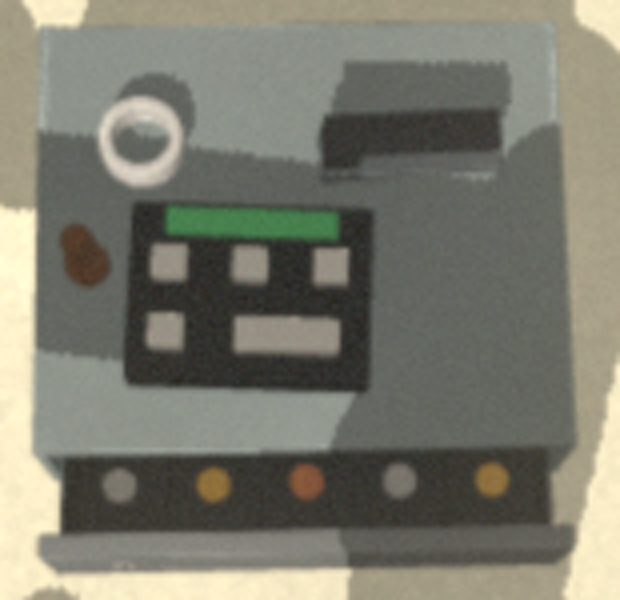

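```bash
cat > h.py <<'E'
from plant import manip
import numpy as np
def ray(n,uv,z):
    p=manip.camera_params(n);K=np.array(p["camera_matrix"]);E=np.array(p["extrinsics"])
    R,t=E[:3,:3],E[:3,3];c=-R.T@t
    d=R.T@np.linalg.solve(K,[uv[0],uv[1],1]);return c+d*(z-c[2])/d[2]
def proj(n,P):
    p=manip.camera_params(n);q=np.array(p["camera_matrix"])@(np.array(p["extrinsics"])@[*P,1])[:3];return q[:2]/q[2]
E
python3 - <<'E'
from h import *
np.set_printoptions(precision=4,suppress=True)
c=lambda u,v:(230+(u+.5)/4-.5,85+(v+.5)/4-.5)
for n,u,v,z in [("hous FL",35,455,.1),("hous FR",575,447,.1),("hous BL",40,27,.1),("hous BR",555,22,.1),("key",287,336,.136),("kL",233,336,.136),("kR",340,336,.136),("kfar",287,317,.136),("knear",287,355,.136),
 ("kfront",165,332,.136),("kleft",169,263,.136),("kmid",250,265,.136),("kright",331,267,.136),
 ("pad tl",135,203,.125),("tr",372,211,.125),("br",368,389,.125),("bl",127,384,.125),
 ("face L",42,557,.094),("face R",570,548,.094),("face L low",55,572,.094),("face R low",562,564,.094),("back L",40,535,.094),("back R",572,525,.094)]:
    print(n,ray("top",c(u,v),z))
for n,u,v,z in[("can",222,288,.115),("mug",410,275,.09),("mug b",409,280,.04)]:print(n,ray("top",(u,v),z))
print(ray("top",(318,201),1.1))
E
```

```text
hous FL [0.5485 0.2214 0.1   ]
hous FR [ 0.5629 -0.155   0.1   ]
hous BL [0.8682 0.2357 0.1   ]
hous BR [ 0.8833 -0.1427  0.1   ]
key [0.6283 0.0478 0.136 ]
kL [0.6274 0.0847 0.136 ]
kR [0.6292 0.0115 0.136 ]
kfar [0.6418 0.0481 0.136 ]
knear [0.6149 0.0474 0.136 ]
kfront [0.6291 0.1311 0.136 ]
kleft [0.6784 0.1304 0.136 ]
kmid [0.6783 0.0746 0.136 ]
kright [0.6783 0.0188 0.136 ]
pad tl [0.7253 0.1571 0.125 ]
tr [ 0.7238 -0.0092  0.125 ]
br [ 0.5951 -0.0085  0.125 ]
bl [0.5946 0.1568 0.125 ]
face L [0.4781 0.2136 0.094 ]
face R [ 0.4923 -0.1519  0.094 ]
face L low [0.4679 0.2042 0.094 ]
face R low [ 0.4809 -0.1462  0.094 ]
back L [0.4934 0.2159 0.094 ]
back R [ 0.5085 -0.1534  0.094 ]
can [0.3048 0.2479 0.115 ]
mug [ 0.348  -0.2552  0.09  ]
mug b [ 0.3347 -0.2644  0.04  ]
[0.3504 0.0179 1.1   ]
```

Request:
send_rows:
  increments:
    - {"dx": -0.1,"dy": -0.11,"yaw": -0.05,"claw": 1}
    - {"dx": -0.2,"dy": -0.22,"yaw": -0.1,"claw": 1}
    - {"dx": -0.28,"dy": -0.32,"yaw": -0.15,"claw": 1}
    - {"dx": -0.36,"dy": -0.41,"yaw": -0.2,"claw": 1}
    - {"dx": -0.44,"dy": -0.5,"yaw": -0.25,"claw": 1}
    - {"dx": -0.52,"dy": -0.59,"yaw": -0.29,"claw": 1}
    - {"dx": -0.6,"dy": -0.68,"yaw": -0.29,"claw": 1}
    - {"dx": -0.68,"dy": -0.77,"yaw": -0.29,"claw": 1}
    - {"dx": -0.74,"dy": -0.83,"yaw": -0.29,"claw": 1}
    - {"dx": -0.772,"dy": -0.863,"yaw": -0.29,"claw": 1}
    - {"dx": -0.772,"dy": -0.863,"yaw": -0.29,"claw": 1}
    - {"dx": -0.772,"dy": -0.863,"yaw": -0.29,"claw": 1}
    - {"dx": -0.772,"dy": -0.863,"yaw": -0.29,"claw": 1}

```text
invalid input
```

Request:
send_rows:
  increments:
    - {"dx": -0.1,"dy": -0.11,"dz": 0,"yaw": -0.05,"claw": 1}
    - {"dx": -0.2,"dy": -0.22,"dz": 0,"yaw": -0.1,"claw": 1}
    - {"dx": -0.28,"dy": -0.32,"dz": 0,"yaw": -0.15,"claw": 1}
    - {"dx": -0.36,"dy": -0.41,"dz": 0,"yaw": -0.2,"claw": 1}
    - {"dx": -0.44,"dy": -0.5,"dz": 0,"yaw": -0.25,"claw": 1}
    - {"dx": -0.52,"dy": -0.59,"dz": 0,"yaw": -0.29,"claw": 1}
    - {"dx": -0.6,"dy": -0.68,"dz": 0,"yaw": -0.29,"claw": 1}
    - {"dx": -0.68,"dy": -0.77,"dz": 0,"yaw": -0.29,"claw": 1}
    - {"dx": -0.74,"dy": -0.83,"dz": 0,"yaw": -0.29,"claw": 1}
    - {"dx": -0.77,"dy": -0.86,"dz": 0,"yaw": -0.29,"claw": 1}
    - {"dx": -0.77,"dy": -0.86,"dz": 0,"yaw": -0.29,"claw": 1}
    - {"dx": -0.77,"dy": -0.86,"dz": 0,"yaw": -0.29,"claw": 1}

```text
time: 1.6
tool_pos: [0.43, 0.0325, 0.231]
tool_rot: [-0.0, -0.02, 1.0, 0.0]
contact_force: [-0.6, 0.2, 0.1]
gripper_width: 0.003
grasp_force: 0.0
```

Request:
send_rows:
  increments:
    - {"dx": 0,"dy": 0,"dz": 0.08,"yaw": 0,"claw": 1}
    - {"dx": 0,"dy": 0,"dz": 0.16,"yaw": 0,"claw": 1}
    - {"dx": 0,"dy": 0,"dz": 0.24,"yaw": 0,"claw": 1}
    - {"dx": 0,"dy": 0,"dz": 0.31,"yaw": 0,"claw": 1}
    - {"dx": 0,"dy": 0,"dz": 0.35,"yaw": 0,"claw": 1}
    - {"dx": 0,"dy": 0,"dz": 0.35,"yaw": 0,"claw": 1}

```text
time: 2.35
tool_pos: [0.4284, 0.0332, 0.0545]
tool_rot: [-0.002, -0.021, 1.0, 0.0]
contact_force: [-0.4, -0.5, -0.2]
gripper_width: -0.002
grasp_force: 0.0
```

```bash
python3 - <<'E'
from h import *
import cv2
s=manip.state();print(s["time"],s["tool_pos"],s["contact_force"])
a=manip.grab_frame("top")[:,:,::-1][100:260,230:390];b=manip.grab_frame("side")[:,:,::-1][120:280,220:380]
f=lambda i:cv2.resize(cv2.convertScaleAbs(i,alpha=1.6,beta=15),(400,400),interpolation=cv2.INTER_CUBIC)
cv2.imwrite("pics/d.png",np.hstack([f(a),f(b)]))
E
```

```text
2.35 [0.42838271 0.0332363  0.05448561] [-0.38411906 -0.4626638  -0.23224364]
```

View pics/d.png

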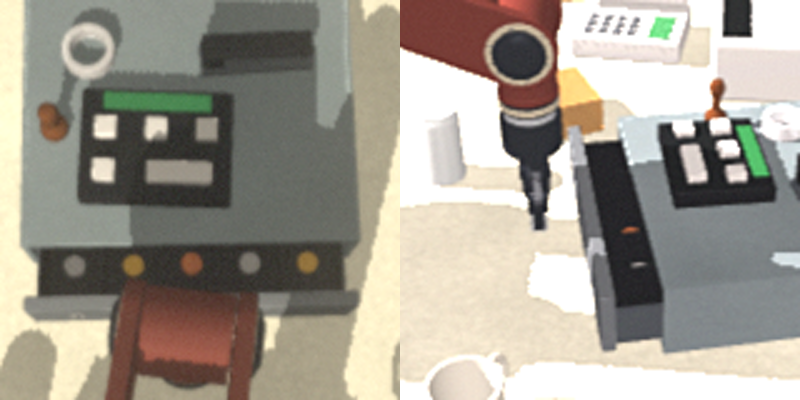

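The fingertips are in front of the drawer face and clear of everything, with the drawer still open. Now I'll push gently.

Request:
send_rows:
  increments:
    - {"dx": -0.03,"dy": 0,"dz": 0,"yaw": 0,"claw": 1}
    - {"dx": -0.05,"dy": 0,"dz": 0,"yaw": 0,"claw": 1}
    - {"dx": -0.064,"dy": 0,"dz": 0,"yaw": 0,"claw": 1}
    - {"dx": -0.076,"dy": 0,"dz": 0,"yaw": 0,"claw": 1}
    - {"dx": -0.088,"dy": 0,"dz": 0,"yaw": 0,"claw": 1}
    - {"dx": -0.1,"dy": 0,"dz": 0,"yaw": 0,"claw": 1}
    - {"dx": -0.11,"dy": 0,"dz": 0,"yaw": 0,"claw": 1}
    - {"dx": -0.12,"dy": 0,"dz": 0,"yaw": 0,"claw": 1}

```text
time: 3.45
tool_pos: [0.4903, 0.0343, 0.0561]
tool_rot: [-0.0, -0.02, 1.0, 0.0]
contact_force: [-3.1, -0.6, 1.2]
gripper_width: 0.003
grasp_force: 1.4
```

Pushing at about 3 N. I'll continue to just short of shut.

Request:
send_rows:
  increments:
    - {"dx": -0.012,"dy": 0,"dz": 0,"yaw": 0,"claw": 1}
    - {"dx": -0.024,"dy": 0,"dz": 0,"yaw": 0,"claw": 1}
    - {"dx": -0.036,"dy": 0,"dz": 0,"yaw": 0,"claw": 1}
    - {"dx": -0.048,"dy": 0,"dz": 0,"yaw": 0,"claw": 1}
    - {"dx": -0.058,"dy": 0,"dz": 0,"yaw": 0,"claw": 1}
    - {"dx": -0.064,"dy": 0,"dz": 0,"yaw": 0,"claw": 1}
    - {"dx": -0.068,"dy": 0,"dz": 0,"yaw": 0,"claw": 1}

```text
time: 4.32
tool_pos: [0.5244, 0.0357, 0.0562]
tool_rot: [-0.0, -0.02, 1.0, 0.0]
contact_force: [-3.2, 1.2, -0.2]
gripper_width: 0.002
grasp_force: 1.3
```

Request:
send_rows:
  increments:
    - {"dx": -0.004,"dy": 0,"dz": 0,"yaw": 0,"claw": 1}
    - {"dx": -0.006,"dy": 0,"dz": 0,"yaw": 0,"claw": 1}

```text
time: 4.58
tool_pos: [0.5272, 0.0358, 0.0562]
tool_rot: [-0.0, -0.02, 1.0, 0.0]
contact_force: [-2.7, 0.0, -1.1]
gripper_width: 0.003
grasp_force: 1.3
```

Still sliding, so I'll creep forward until the stop is felt.

Request:
send_rows:
  increments:
    - {"dx": -0.003,"dy": 0,"dz": 0,"yaw": 0,"claw": 1}
    - {"dx": -0.006,"dy": 0,"dz": 0,"yaw": 0,"claw": 1}
    - {"dx": -0.006,"dy": 0,"dz": 0,"yaw": 0,"claw": 1}

```text
time: 4.95
tool_pos: [0.5293, 0.0359, 0.0562]
tool_rot: [-0.002, -0.02, 1.0, -0.0]
contact_force: [-7.4, 0.8, 2.3]
gripper_width: 0.001
grasp_force: 3.5
```

Request:
send_rows:
  increments:
    - {"dx": -0.003,"dy": 0,"dz": 0,"yaw": 0,"claw": 1}
    - {"dx": -0.006,"dy": 0,"dz": 0,"yaw": 0,"claw": 1}
    - {"dx": -0.006,"dy": 0,"dz": 0,"yaw": 0,"claw": 1}

```text
time: 5.32
tool_pos: [0.5291, 0.0359, 0.0562]
tool_rot: [-0.006, -0.02, 1.0, -0.0]
contact_force: [-21.7, -2.1, 14.5]
gripper_width: 0.002
grasp_force: 10.5
```

The TCP has stopped advancing while the force has risen to 22 N, so the drawer is against its stop. I'll back off, then rise.

Request:
send_rows:
  increments:
    - {"dx": 0.02,"dy": 0,"dz": 0,"yaw": 0,"claw": 1}
    - {"dx": 0.06,"dy": 0,"dz": 0,"yaw": 0,"claw": 1}
    - {"dx": 0.11,"dy": 0,"dz": 0,"yaw": 0,"claw": 1}
    - {"dx": 0.12,"dy": 0,"dz": -0.08,"yaw": 0,"claw": 1}
    - {"dx": 0.12,"dy": 0,"dz": -0.18,"yaw": 0,"claw": 1}
    - {"dx": 0.12,"dy": 0,"dz": -0.28,"yaw": 0,"claw": 1}
    - {"dx": 0.12,"dy": 0,"dz": -0.32,"yaw": 0,"claw": 1}
    - {"dx": 0.12,"dy": 0,"dz": -0.32,"yaw": 0,"claw": 1}
    - {"dx": 0.12,"dy": 0,"dz": -0.32,"yaw": 0,"claw": 1}

```text
time: 6.45
tool_pos: [0.4724, 0.0337, 0.214]
tool_rot: [-0.002, -0.02, 1.0, 0.0]
contact_force: [-0.2, 0.9, 1.1]
gripper_width: 0.001
grasp_force: 0.0
```

```bash
python3 - <<'E'
from h import *
import cv2
s=manip.state();print(s["time"],s["tool_pos"],s["tool_rot"],s["contact_force"])
print(manip.camera_params("wrist"))
w=manip.grab_frame("wrist")[:,:,::-1];b=manip.grab_frame("side")[:,:,::-1][120:280,240:400]
cv2.imwrite("pics/w.png",w)
cv2.imwrite("pics/e.png",np.hstack([cv2.resize(w,(480,300)),cv2.resize(cv2.convertScaleAbs(b,alpha=1.4),(300,300))]))
E
```

```text
6.45 [0.47240266 0.03368788 0.21396925] [-1.60593706e-03 -2.00842371e-02  9.99796991e-01  1.47209082e-04] [-0.20880269  0.94413338  1.05577052]
{'camera_matrix': array([[284.89483929,   0.        , 318.19485418],
       [  0.        , 284.89483929, 197.47365328],
       [  0.        ,   0.        ,   1.        ]]), 'tool_from_camera': array([[-3.97806116e-04, -9.46319273e-01, -3.23233161e-01,
         8.23191514e-02],
       [ 9.99999917e-01, -4.06599851e-04, -4.03201434e-05,
        -1.94651449e-05],
       [-9.32708263e-05, -3.23233150e-01,  9.46319355e-01,
        -1.42929629e-01],
       [ 0.00000000e+00,  0.00000000e+00,  0.00000000e+00,
         1.00000000e+00]])}
```

View pics/e.png

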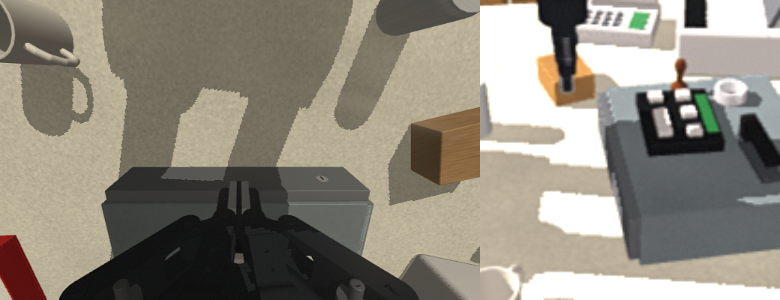

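The drawer is shut and nothing else has moved. Next I'll go above the long key.

Request:
send_rows:
  increments:
    - {"dx": -0.08,"dy": 0.004,"dz": 0,"yaw": 0,"claw": 1}
    - {"dx": -0.16,"dy": 0.008,"dz": 0,"yaw": 0,"claw": 1}
    - {"dx": -0.24,"dy": 0.012,"dz": 0,"yaw": 0,"claw": 1}
    - {"dx": -0.29,"dy": 0.016,"dz": 0,"yaw": 0,"claw": 1}
    - {"dx": -0.312,"dy": 0.016,"dz": 0,"yaw": 0,"claw": 1}
    - {"dx": -0.312,"dy": 0.016,"dz": 0.04,"yaw": 0,"claw": 1}
    - {"dx": -0.312,"dy": 0.016,"dz": 0.08,"yaw": 0,"claw": 1}
    - {"dx": -0.312,"dy": 0.016,"dz": 0.1,"yaw": 0,"claw": 1}
    - {"dx": -0.312,"dy": 0.016,"dz": 0.1,"yaw": 0,"claw": 1}
    - {"dx": -0.312,"dy": 0.016,"dz": 0.1,"yaw": 0,"claw": 1}

```text
time: 7.8
tool_pos: [0.6291, 0.0479, 0.167]
tool_rot: [0.001, -0.02, 1.0, -0.0]
contact_force: [-0.2, -0.3, -0.4]
gripper_width: 0.003
grasp_force: 0.0
```

```bash
python3 - <<'E'
from h import *
import cv2
s=manip.state();print(s["time"],s["tool_pos"],s["contact_force"])
b=manip.grab_frame("side")[:,:,::-1][150:230,300:400]
p=s["tool_pos"];print(proj("side",p),proj("side",(.628,.0478,.136)))
cv2.imwrite("pics/f.png",cv2.resize(cv2.convertScaleAbs(b,alpha=1.4),(700,560),interpolation=cv2.INTER_CUBIC))
E
```

```text
7.8 [0.62912204 0.04786137 0.16702876] [-0.20060247 -0.32037093 -0.43480516]
[336.18059655 175.3122394 ] [335.58044395 183.57713668]
```

View pics/f.png

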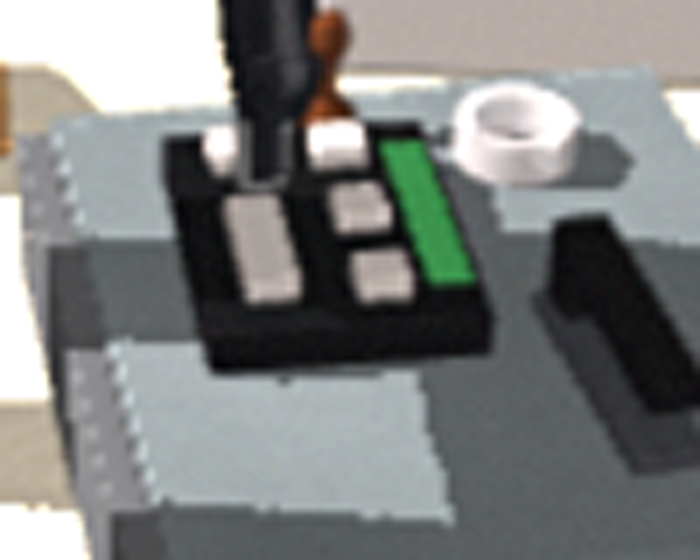

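In the side view the tip (265,180) is right above the long key (262,245). Both are offset from their projections by the same 1.8 px, so the alignment holds. I'll lower slowly.

Request:
send_rows:
  increments:
    - {"dx": 0,"dy": 0,"dz": 0.03,"yaw": 0,"claw": 1}
    - {"dx": 0,"dy": 0,"dz": 0.05,"yaw": 0,"claw": 1}
    - {"dx": 0,"dy": 0,"dz": 0.06,"yaw": 0,"claw": 1}
    - {"dx": 0,"dy": 0,"dz": 0.064,"yaw": 0,"claw": 1}
    - {"dx": 0,"dy": 0,"dz": 0.064,"yaw": 0,"claw": 1}

```text
time: 8.48
tool_pos: [0.6289, 0.0479, 0.1346]
tool_rot: [-0.0, -0.02, 1.0, -0.0]
contact_force: [-1.4, 0.0, 2.5]
gripper_width: -0.0
grasp_force: 1.1
```

Request:
send_rows:
  increments:
    - {"dx": 0,"dy": 0,"dz": 0.003,"yaw": 0,"claw": 1}
    - {"dx": 0,"dy": 0,"dz": 0.006,"yaw": 0,"claw": 1}
    - {"dx": 0,"dy": 0,"dz": 0.006,"yaw": 0,"claw": 1}

```text
time: 8.85
tool_pos: [0.6293, 0.0479, 0.1318]
tool_rot: [0.001, -0.02, 1.0, -0.0]
contact_force: [-0.7, 0.7, 3.7]
gripper_width: -0.001
grasp_force: 1.9
```

Request:
send_rows:
  increments:
    - {"dx": 0,"dy": 0,"dz": 0.003,"yaw": 0,"claw": 1}
    - {"dx": 0,"dy": 0,"dz": 0.006,"yaw": 0,"claw": 1}
    - {"dx": 0,"dy": 0,"dz": 0.006,"yaw": 0,"claw": 1}

```text
time: 9.22
tool_pos: [0.6293, 0.0479, 0.1288]
tool_rot: [0.001, -0.02, 1.0, -0.0]
contact_force: [-2.3, 0.9, 4.7]
gripper_width: -0.001
grasp_force: 2.8
```

Request:
send_rows:
  increments:
    - {"dx": 0,"dy": 0,"dz": 0.002,"yaw": 0,"claw": 1}
    - {"dx": 0,"dy": 0,"dz": 0.004,"yaw": 0,"claw": 1}
    - {"dx": 0,"dy": 0,"dz": 0.004,"yaw": 0,"claw": 1}

```text
time: 9.6
tool_pos: [0.6293, 0.0479, 0.128]
tool_rot: [0.0, -0.02, 1.0, -0.0]
contact_force: [-3.5, 0.7, 10.0]
gripper_width: 0.002
grasp_force: 4.9
```

The key is at its hard stop (8 mm, 10 N). I'll release it and move away.

Request:
send_rows:
  increments:
    - {"dx": 0,"dy": 0,"dz": -0.01,"yaw": 0,"claw": 1}
    - {"dx": 0,"dy": 0,"dz": -0.03,"yaw": 0,"claw": 1}
    - {"dx": 0,"dy": 0,"dz": -0.08,"yaw": 0,"claw": 1}
    - {"dx": 0,"dy": 0,"dz": -0.16,"yaw": 0,"claw": 1}
    - {"dx": 0,"dy": 0,"dz": -0.22,"yaw": 0,"claw": 1}
    - {"dx": 0.08,"dy": 0,"dz": -0.24,"yaw": 0,"claw": 1}
    - {"dx": 0.16,"dy": 0,"dz": -0.24,"yaw": 0,"claw": 1}
    - {"dx": 0.24,"dy": 0,"dz": -0.24,"yaw": 0,"claw": 1}
    - {"dx": 0.3,"dy": 0,"dz": -0.24,"yaw": 0,"claw": 1}
    - {"dx": 0.3,"dy": 0,"dz": -0.24,"yaw": 0,"claw": 1}
    - {"dx": 0.3,"dy": 0,"dz": -0.24,"yaw": 0,"claw": 1}

```text
time: 10.98
tool_pos: [0.4793, 0.0418, 0.2461]
tool_rot: [0.0, -0.02, 1.0, -0.0]
contact_force: [0.2, 0.1, 0.0]
gripper_width: -0.001
grasp_force: 0.0
```

```bash
python3 - <<'E'
from h import *
import cv2
s=manip.state();print(s["time"],s["tool_pos"],s["contact_force"])
b=manip.grab_frame("side")[:,:,::-1][130:280,220:440]
cv2.imwrite("pics/g.png",cv2.resize(cv2.convertScaleAbs(b,alpha=1.4),(770,525),interpolation=cv2.INTER_CUBIC))
E
```

```text
10.975 [0.47929351 0.04180331 0.24614741] [0.1917925  0.12224036 0.02950079]
```

View pics/g.png

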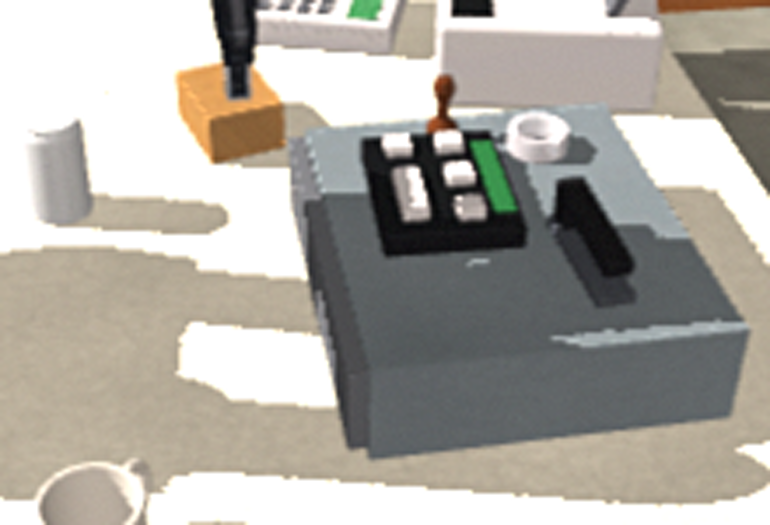

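The drawer is shut (its front is flush around (330,330)), the long key is up (410,193), and everything else stands where it was. I'll hand in.

```bash
python3 -c "
from plant import manip
print(manip.job_done())"
```

```text
the job is handed in; nothing more can be done
None
```

The drawer is pushed shut against its stop, the long key was pressed fully down and has come back up, the arm is clear of everything, and the job is handed in; no verdict was returned.

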